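# Clamp the candle mould in the fold-handle screw press

## Robot

A 6-joint arm with a two-finger parallel gripper is mounted at the origin on the work surface. World frame = base frame: x ahead of the robot, y to its left, z up, the work surface at z = 0. Lengths are in m, angles in rad, forces in N, time in s.
With the tool pointing down it reaches from about 0.35 to 0.925 m from the base axis. Payload 6.4 kg.
Tool frame: the origin (TCP) lies between the finger pads; the fingertips stand 17 mm ahead of it and the grasp point (between the pads) lies 2 mm behind it; z points along the fingers, y is the line along which they close (so a half turn about z gives the same grasp; the last joint's range is limited). The gripper opens to 85 mm and grips with 20 to 120 N. Pads are 22 mm wide; open, the fingers measure 114 mm over their backs; the gripper's body (76 mm by 85 mm) begins 54 mm behind the grasp point. The pads swing forward as they close: fully open they stand 13 mm farther back than shut.
Start: joints at [1.093, 0.245, 1.558, -0, 1.339, -0.174], TCP at [0.194, 0.62, 0.248] pointing down, gripper open.
Joint ranges: [-3.13, 3.13], [-1.02, 2.26], [0.13, 2.54], [-0.95, 4.09], [0.21, 2.88], [-2.74, 2.74]. Speed limits (rad/s): [2.57, 2.57, 3.14, 3.14, 3.14, 3.14].

## Interface

Orientations are given as [roll, pitch, yaw] about the fixed x, y, z axes, in that order (R = Rz(yaw) Ry(pitch) Rx(roll)).
In Python, from plant import bot gives the robot as it stands.
- The arm moves only by the tool drive_tool, never from a script. Its argument "steps" is a list of rows, each a list of 3 entries, a list of its own where there are three numbers: the opening in per cent of the stroke, from 0 (shut) to 100 (fully open), then the shift along the world's x, y, z as a fraction of full scale, then the turn, a rotation vector about the world's x, y, z as a fraction of full scale. In form: [[gripper, [tx, ty, tz], [rx, ry, rz]], ...]. A call has 1 to 10 rows; each row is the pose to reach, as a shift and turn from the pose commanded when the call began; what a row does not reach only later rows make up. Full scale, the value 1, is 80 cm for a shift and 60 degrees for a turn. A row lasts 1/12 s, in which the tool goes at most 41.7 mm and 7.16 degrees, less where a joint would pass 70% of its speed; a pose out of reach is approached as far as the arm can. A call with a number of a shift or a turn outside -1 to 1 is refused whole. A call with a gripper value outside its range is refused whole. The fingers move at their own pace and stop on an object; the grip force is fixed at half the most. Time passes only in rows, so rows that repeat a pose let the fingers close. It gives the time, the measured TCP pose, the force, the opening and the grip force at its end, in the units of the state.
- bot.observe(): the state, without advancing time (a new reading comes with each control period).
- bot.camera(name): name is "scene" or "top"; returns (picture, depth): 420x560x3 uint8, red, green, blue; 420x560 float32, m along the optical axis (not along the pixel's ray), 0 where there is no reading.
- bot.get_calibration(name): a dict with "fx", "fy", "cx", "cy" (pixels), "k1" (the pictures are not rectified: a ray, as slopes to the right and down, at radius r is drawn at 1 + k1 r^2 times it, then the intrinsics apply), "position" and "rotation" of the camera in the world. Camera axes: x right, y down, z forward; pixel columns grow to the right and rows downward; lengths in m; the calibration is good to about 2 mm. A picture is of the moment at which its call begins. get_calibration takes no time and is no camera call.
- bot.hand_in(): hands the job in; it is judged then, once.
The state is a dict: "time": time; "qpos": joint angles; "qd": joint speeds; "joint_efforts": joint torques, N m; "position": TCP position; "tool_rot": TCP orientation; "contact_force": force on the tool from outside, world axes, zero at the start; "torque": the same for the moment, N m; "width": finger opening in m; "grasp_force": force on a finger pad.
Only numpy, scipy, OpenCV 4.12 (cv2) and the standard library are available. Lean on these libraries where they do the work, as an engineer would, in place of code of your own. Each camera call takes 0.05 s, during which the arm holds its last target. There are 200 camera calls.

## Task

Swing the handwheel's folded handle up until it stands upright, crank the wheel clockwise (seen from above) until the platen is down snug on the candle mould - firmly tight, but not forced - and then fold the handle back down flat across the wheel, leaving the mould clamped. Leave the mould where it stands on the bed and do not disturb the jars and the candle beside the press.

Things in the scene. Friction and masses are not known exactly. Their poses are not given: they have to be found in the camera images.
- press_foot (a point): Bench screw press bolted to the table: grey foot plate 200 x 250 x 18 mm, bed 24 mm above the table, two columns 176 mm apart along the press's y, crosshead 226 mm long (y) and 50 mm deep, its top 194 mm above the table (column nuts to 203 mm), vertical screw through its middle. This point: centre of the foot plate's underside, on the screw's axis, z up.
- platen: Grey pressing plate 100 x 128 mm under the screw, on a stiff rubber cushion; slides down the columns, does not turn. Origin: centre of its underside. Starts 16 to 32 mm above the mould, sinks 24 mm per clockwise turn. Lowering it freely takes about 2 N at the upright handle; bearing on the mould the resistance climbs within a twentieth of a turn: snug is 3.5 to 6 N, above 8 N it is forced.
- mould: Two-part aluminium candle mould, 84 x 66 mm, about 0.85 kg, standing loose on the bed under the platen. The two halves, 26 mm high each, stand 1 to 7 mm apart on stop collars on the guide pins (set for the candle in hand, not known exactly; the collars do not give), so it is 53 to 59 mm high in all. Origin: centre of the lower half's underside.
- hub (a point): Centre of the dark steel three-spoke handwheel on top of the screw, in the middle plane of its rim (144 mm across the rim's middle line, rim 15 mm thick; hub 38 mm across, its top 13 mm above this point). Turns with the wheel, z up; sinks 24 mm per clockwise turn; starts about 0.24 m above the table. Friction in the screw (0.25 N m) holds the wheel where it is left, also when snug.
- fold_pin (a point): Middle of the horizontal pin about which the handle folds, in a clevis (28 mm wide, 18 mm long) on the rim, 66 mm from the wheel's axis and 24 mm above the wheel's middle plane. Turns and sinks with the wheel.
- handle_end (a point): Free end of the handle, on its centre line, 72 mm from the fold pin. The handle is a straight black sleeve, 19 mm in diameter, from 18 to 72 mm from the pin, that revolves freely on its spindle. Folded, it lies level from the pin to just past the wheel's axis, above a spoke (14 mm wide, 10 mm clear gap below the sleeve); upright it stands on the rim, parallel to the wheel's axis, pointing up.
- handle (a joint): Fold angle of the handle about its pin (rad): 0 folded flat towards the hub, 1.571 upright against its stop. Stiff pin: it stays where it is left; about 0.08 N m (1.5 N at 55 mm) moves it.
- jar_tall: Full honey jar with a brass-coloured lid, 68 mm in diameter, 108 mm high, 0.6 kg, on the table at the +y side of the press. Origin: centre of its underside. To be left alone.
- jar_small: Small dark honey jar with a brass-coloured lid, 58 mm in diameter, 78 mm high, 0.35 kg, at the -y side of the press. Origin: centre of its underside. To be left alone.
- candle: Yellow beeswax pillar candle, 60 mm in diameter, 74 mm high, 0.19 kg, at the -y side of the press. Origin: centre of its underside. To be left alone.

How it is judged:
On the way, in this order (a step that is already met when the one before it is completed fails the run):
1. the handle is swung upright (value of joint handle above 1.35 rad), for 0.2 s.
2. the platen is cranked down snug on the mould, with the handle still out (contact force between platen and mould above 40 N and value of joint handle above 1 rad), for 0.3 s.
At the end, for the whole second after the job is handed in: The platen bears on the mould with 40 to 130 N and stands still, and the handle is folded flat within 0.15 rad (contact force between platen and mould between 40 and 130 N and value of joint handle below 0.15 rad and linear speed of platen below 0.005 m/s); the robot touches nothing.
It fails at once if the mould is forced: the platen presses it with more than 130 N (contact force between platen and mould above 130 N).
It fails at once if the mould is shoved more than 12 mm on the bed (distance of mould from where it was at the start of the episode above 0.012 m).
It fails at once if a jar or the candle is shifted by more than 20 mm (distance of any of jar_tall, jar_small, candle from where it was at the start of the episode above 0.02 m).
It also fails if it takes over 72 s, if anything falls off the work surface, if the arm or the gripper's body presses on something with over 40 N, if the wrist force passes 120 N, or if a joint passes its speed limit or range.

## Working session

There is one attempt and no reset: what is moved stays moved. The work goes in short steps, Python scripts to look and compute and a tool call to move; the robot and the scene stay as the last step left them, time stands still between calls to the robot, and variables do not carry over. Pictures are saved under pics/ and viewed, at most 10 in all, crops included, and the job is handed in when it is done.

Besides the shell and the picture viewer there is one more tool, called after ">>>" by a JSON object that holds its "api" and its "payload", one argument or row to a line. drive_tool: Moves the arm, as the interface text tells. Its arguments: {"type":"object","properties":{"steps":{"type":"array","items":{"type":"array"}}},"required":["steps"]}

```bash
ls; mkdir -p pics
cat > h.py <<'E'
import numpy as np, cv2
from plant import bot
def cal(n):
    c=bot.get_calibration(n); return c
def world(n,u,v,d):
    c=cal(n); xd=(u-c['cx'])/c['fx']; yd=(v-c['cy'])/c['fy']
    x,y=xd,yd
    for _ in range(10):
        r2=x*x+y*y; x=xd/(1+c['k1']*r2); y=yd/(1+c['k1']*r2)
    R=np.array(c['rotation']); 
    return np.array(c['position'])+R@np.array([x*d,y*d,d])
def worldz(n,u,v,z):
    p0=np.array(cal(n)['position']); p1=world(n,u,v,1.0); t=(z-p0[2])/(p1[2]-p0[2]); return p0+t*(p1-p0)
def cloud(n,dep):
    c=cal(n); h,w=dep.shape; uu,vv=np.meshgrid(np.arange(w),np.arange(h))
    xd=(uu-c['cx'])/c['fx']; yd=(vv-c['cy'])/c['fy']; x,y=xd,yd
    for _ in range(10):
        r2=x*x+y*y; x=xd/(1+c['k1']*r2); y=yd/(1+c['k1']*r2)
    P=np.stack([x*dep,y*dep,dep],-1)@np.array(c['rotation']).T+np.array(c['position'])
    P[dep==0]=np.nan
    return P
E
python3 - <<'E'
from h import *
for n in("scene","top"):
    p,d=bot.camera(n); np.savez('pics/%s0.npz'%n,p=p,d=d); cv2.imwrite('pics/%s0.png'%n,p[:,:,::-1]); c=cal(n); print(n,c)
print(bot.observe())
E
```

```text
pics
scene {'fx': 507.7296843649701, 'fy': 507.7296843649701, 'cx': 273.58162917301655, 'cy': 206.67452695084984, 'k1': -0.0742955790702691, 'position': array([ 1.57350103, -0.41482391,  0.86837651]), 'rotation': array([-2.10972674, -0.0139632 ,  1.14180055])}
top {'fx': 494.32758453400294, 'fy': 494.32758453400294, 'cx': 291.2483342958796, 'cy': 214.02871123653821, 'k1': -0.1614296249268223, 'position': array([0.32177287, 0.05667655, 1.23823157]), 'rotation': array([-2.92174402, -0.00298741, -1.59030724])}
{'time': 0.1, 'qpos': array([ 1.09289175e+00,  2.45733237e-01,  1.55887108e+00, -7.64467435e-06,
        1.33870167e+00, -1.74088674e-01]), 'qd': array([-3.79261014e-04, -1.30345509e-03, -4.73792864e-03, -4.69060712e-04,
       -1.03830879e-03,  1.21489824e-05]), 'joint_efforts': array([-6.33866475e-04, -4.30666959e+01, -3.27131224e+01, -8.68687061e-05,
        2.74992039e-03, -7.79735615e-06]), 'position': array([0.19422935, 0.61981765, 0.24730883]), 'tool_rot': array([-3.13990393e+00, -2.89442407e-04,  2.83777828e+00]), 'contact_force': array([ 0.06288656, -0.1457268 , -0.21825648]), 'torque': array([-0.04272367,  0.01068115,  0.04219066]), 'grasp_force': 0.0, 'width': 0.08549929840723343}
```

```bash
sed -i "s/c=bot.get_calibration(n); return c/c=bot.get_calibration(n); c['rotation']=Rotation.from_euler('xyz',c['rotation']).as_matrix(); return c/; 1a from scipy.spatial.transform import Rotation" h.py
python3 - <<'E'
from h import *
for n in("scene","top"):
    z=np.load('pics/%s0.npz'%n); P=cloud(n,z['d'])
    tab=np.abs(P[...,2])<0.02; print(n,tab.sum())
    for zlo,zhi in((.185,.21),(.225,.3),(.1,.115),(.07,.085)):
        m=(P[...,2]>zlo)&(P[...,2]<zhi); v,u=np.nonzero(m); print(zlo,m.sum(),np.nanmedian(P[m],0),u.min(),u.max(),v.min(),v.max())
E
```

```text
scene 100324
0.185 5832 [-0.65809588  0.5968833   0.1927324 ] 0 559 19 226
0.225 10227 [-0.86445161  0.13544368  0.25359912] 0 559 5 204
0.1 2141 [-0.41431926  0.57179725  0.10822488] 0 559 32 249
0.07 6124 [0.77814169 0.46647608 0.07877594] 0 559 35 419
top 153923
0.185 1521 [0.54165762 0.11406474 0.19513941] 219 322 191 245
0.225 2461 [0.54744085 0.10101478 0.24906522] 0 308 176 407
0.1 537 [0.47961227 0.33357239 0.10862887] 157 314 216 269
0.07 4234 [0.81327703 0.30901242 0.08001608] 69 559 89 272
```

View pics/scene0.png

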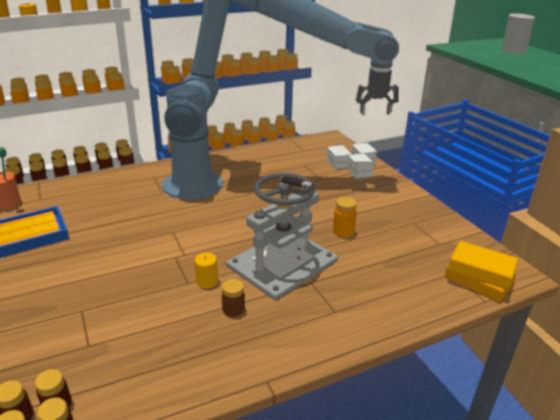

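View pics/top0.png

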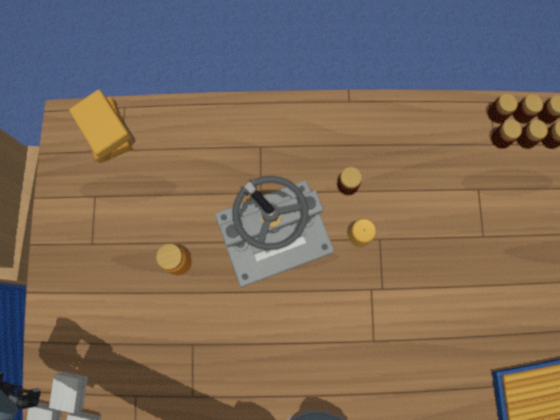

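Run:
```python
from h import *
z=np.load('pics/top0.npz'); P=cloud('top',z['d'])
sub=P[165:262,222:322]
cv2.imwrite('pics/c1.png',cv2.resize(z['p'][165:262,222:322,::-1],None,fx=6,fy=6,interpolation=cv2.INTER_CUBIC))
from scipy.optimize import least_squares
Q=sub.reshape(-1,3); m=(Q[:,2]>.225)&(Q[:,2]<.3); Q=Q[m]
print(len(Q)); print(np.histogram(Q[:,2],bins=np.arange(.225,.305,.005)))
c=np.array([.54,.1])
for i in range(10):
    r=np.hypot(*(Q[:,:2]-c).T); k=(r>.058)&(r<.09)&(Q[:,2]<.262)
    s=least_squares(lambda p:np.hypot(Q[k,0]-p[0],Q[k,1]-p[1])-p[2],[*c,.072],loss='soft_l1',f_scale=.003); c=s.x[:2]
print(s.x,k.sum(), np.median(Q[k,2]), np.percentile(Q[k,2],[10,50,90]))
hi=Q[(Q[:,2]>.262)]; print(len(hi)); 
r=hi[:,:2]-c; R=np.hypot(*r.T)
out=R>.045; print('clevis ang',np.median(hi[out],0), np.degrees(np.arctan2(*(np.mean(r[out],0)[::-1]))))
print('pca', np.linalg.svd(hi[:,:2]-hi[:,:2].mean(0))[2][0])
# dark sleeve
S=sub.reshape(-1,3)[m]; col=z['p'][165:262,222:322].reshape(-1,3)[m]
dk=(col.max(1)<45)&(R_:=np.hypot(*(S[:,:2]-c).T)<.06); print('dark',dk.sum(), S[dk].mean(0));
```

```text
2336
(array([   0,    1,   17,  276, 1161,  477,   15,   13,   47,  253,   76,
          0,    0,    0,    0]), array([0.225, 0.23 , 0.235, 0.24 , 0.245, 0.25 , 0.255, 0.26 , 0.265,
       0.27 , 0.275, 0.28 , 0.285, 0.29 , 0.295, 0.3  ]))
[0.54740802 0.09277461 0.07102638] 1488 0.24833641833779158 [0.24467623 0.24833642 0.25131726]
383
clevis ang [0.59291282 0.13212319 0.27202297] 41.095615014800565
pca [-0.75803379 -0.65221528]
dark 191 [0.56334064 0.10738641 0.27413536]
```

View pics/c1.png

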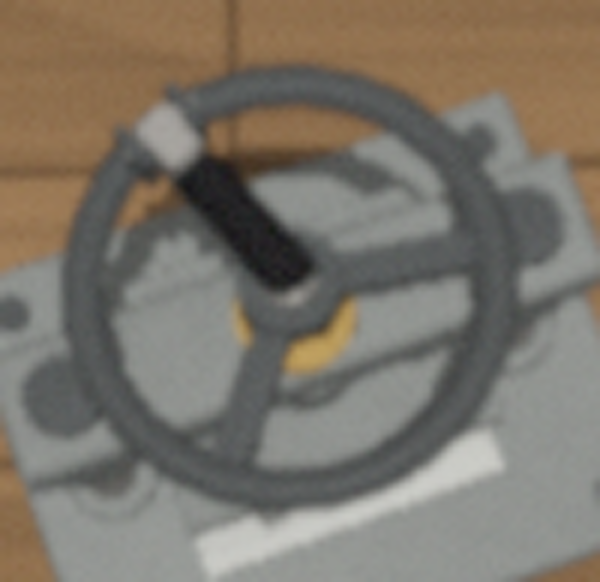

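>>> {"api": "drive_tool", "payload": {
  "steps": [
    [100, [0.235, -0.317, 0.14], [0, 0, -1]],
    [100, [0.235, -0.317, 0.14], [0, 0, -1]],
    [100, [0.235, -0.317, 0.14], [0, 0, -1]],
    [100, [0.235, -0.317, 0.14], [0, 0, -1]],
    [100, [0.235, -0.317, 0.14], [0, 0, -1]],
    [100, [0.235, -0.317, 0.14], [0, 0, -1]],
    [100, [0.235, -0.317, 0.14], [0, 0, -1]],
    [100, [0.235, -0.317, 0.14], [0, 0, -1]],
    [100, [0.235, -0.317, 0.14], [0, 0, -1]],
    [100, [0.235, -0.317, 0.14], [0, 0, -1]]
  ]
}}

```text
time: 0.93
position: [0.3839, 0.3652, 0.3612]
tool_rot: [3.14, -0.001, 1.786]
contact_force: [-1.0, -0.1, -0.2]
width: 0.0854
grasp_force: 0.0
```

>>> {"api": "drive_tool", "payload": {
  "steps": [
    [100, [0.2325, -0.316, 0], [0, 0, -1]],
    [100, [0.2325, -0.316, 0], [0, 0, -1]],
    [100, [0.2325, -0.316, 0], [0, 0, -1]],
    [100, [0.2325, -0.316, 0], [0, 0, -1]],
    [100, [0.2325, -0.316, 0], [0, 0, -1]],
    [100, [0.2325, -0.316, 0], [0, 0, -1]],
    [100, [0.2325, -0.316, 0], [0, 0, -1]],
    [100, [0.2325, -0.316, 0], [0, 0, -1]],
    [100, [0.2325, -0.316, 0], [0, 0, -1]],
    [100, [0.2325, -0.316, 0], [0, 0, -1]]
  ]
}}

```text
time: 1.77
position: [0.5685, 0.1137, 0.3587]
tool_rot: [-3.139, 0.002, 0.743]
contact_force: [-0.3, 0.3, -0.2]
width: 0.0855
grasp_force: 0.0
```

>>> {"api": "drive_tool", "payload": {
  "steps": [
    [100, [0, 0, -0.05], [0, 0, -0.027]],
    [100, [0, 0, -0.08], [0, 0, -0.027]],
    [100, [0, 0, -0.1], [0, 0, -0.027]],
    [100, [0, 0, -0.108], [0, 0, -0.027]],
    [100, [0, 0, -0.108], [0, 0, -0.027]],
    [100, [0, 0, -0.108], [0, 0, -0.027]]
  ]
}}

```text
time: 2.27
position: [0.5684, 0.1148, 0.2745]
tool_rot: [3.141, -0.0, 0.718]
contact_force: [0.1, 0.3, 0.1]
width: 0.0852
grasp_force: 0.0
```

Run:
```python
from h import *
o=bot.observe(); print(o['time'],o['position'],o['contact_force'])
p,d=bot.camera('scene'); a=cv2.resize(p[120:220,230:350,::-1],None,fx=4,fy=4,interpolation=cv2.INTER_CUBIC)
p,d=bot.camera('top'); b=cv2.resize(p[165:262,222:322,::-1],(400,400),interpolation=cv2.INTER_CUBIC)
w=np.zeros((400,800,3),np.uint8); w[:,:400]=b; w[:333,400:]=cv2.resize(a,(400,333)); cv2.imwrite('pics/g1.png',w)
```

```text
2.2667 [0.56840525 0.11476404 0.27445837] [0.085838   0.31869384 0.11379294]
```

View pics/g1.png

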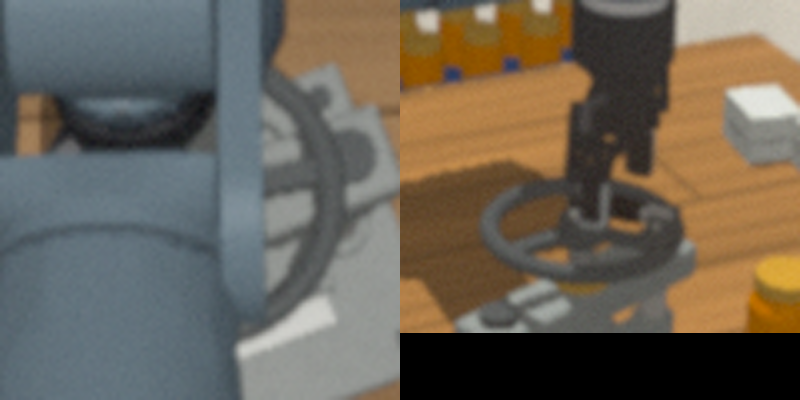

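>>> {"api": "drive_tool", "payload": {
  "steps": [
    [100, [0.002, -0.003, -0.004], [0, 0, 0]],
    [100, [0.002, -0.003, -0.004], [0, 0, 0]],
    [20, [0.002, -0.003, -0.004], [0, 0, 0]],
    [0, [0.002, -0.003, -0.004], [0, 0, 0]],
    [0, [0.002, -0.003, -0.004], [0, 0, 0]],
    [0, [0.002, -0.003, -0.004], [0, 0, 0]],
    [0, [0.002, -0.003, -0.004], [0, 0, 0]],
    [0, [0.002, -0.003, -0.004], [0, 0, 0]]
  ]
}}

```text
time: 3.03
position: [0.5699, 0.1115, 0.2709]
tool_rot: [-3.141, 0.0, 0.715]
contact_force: [-1.5, 0.5, 1.7]
width: 0.0169
grasp_force: 58.5
```

>>> {"api": "drive_tool", "payload": {
  "steps": [
    [0, [0.0005, 0.0005, 0.0078], [0, 0, 0]],
    [0, [0.002, 0.0018, 0.0154], [0, 0, 0]],
    [0, [0.0045, 0.0039, 0.0225], [0, 0, 0]],
    [0, [0.0079, 0.0069, 0.0289], [0, 0, 0]],
    [0, [0.0079, 0.0069, 0.0289], [0, 0, 0]]
  ]
}}

```text
time: 3.45
position: [0.5762, 0.1172, 0.2922]
tool_rot: [-3.14, 0.002, 0.715]
contact_force: [5.7, 0.7, -13.7]
width: 0.0167
grasp_force: 59.5
```

>>> {"api": "drive_tool", "payload": {
  "steps": [
    [0, [0.0043, 0.0037, 0.0056], [0, 0, 0]],
    [0, [0.0091, 0.0079, 0.0101], [0, 0, 0]],
    [0, [0.0144, 0.0125, 0.0134], [0, 0, 0]],
    [0, [0.0202, 0.0175, 0.0154], [0, 0, 0]],
    [0, [0.0202, 0.0175, 0.0154], [0, 0, 0]]
  ]
}}

```text
time: 3.87
position: [0.5938, 0.132, 0.3066]
tool_rot: [3.141, -0.003, 0.716]
contact_force: [4.9, 1.5, -13.3]
width: 0.015
grasp_force: 59.8
```

Run:
```python
from h import *
o=bot.observe(); print(o['time'],o['position'],o['contact_force'])
p,d=bot.camera('scene'); a=cv2.resize(p[130:220,230:340,::-1],None,fx=6,fy=6,interpolation=cv2.INTER_CUBIC)
cv2.imwrite('pics/g2.png',a)
```

```text
3.8667 [0.59380999 0.13197463 0.30664494] [  4.93214491   1.47176477 -13.2605938 ]
```

View pics/g2.png

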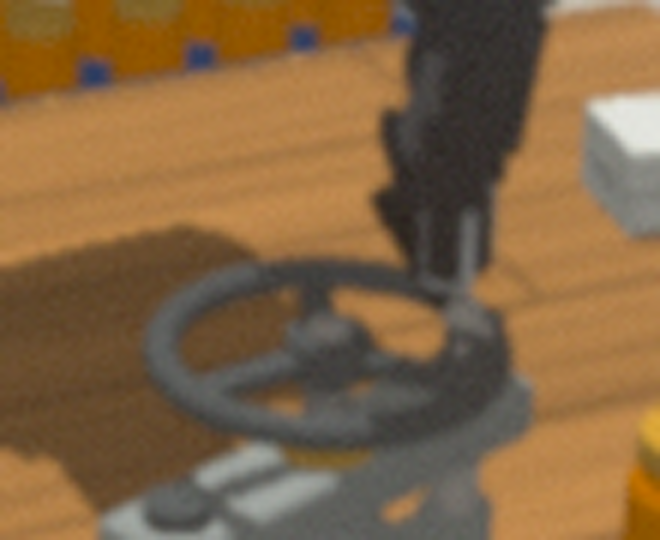

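>>> {"api": "drive_tool", "payload": {
  "steps": [
    [0, [0.003, 0.0026, 0.0004], [0, 0, 0]],
    [0, [0.006, 0.0052, 0.0006], [0, 0, 0]],
    [0, [0.008, 0.007, 0.0006], [0, 0, 0]],
    [0, [0.009, 0.0078, 0.0006], [0, 0, 0]],
    [0, [0.009, 0.0078, 0.0006], [0, 0, 0]]
  ]
}}

```text
time: 4.33
position: [0.601, 0.1378, 0.3099]
tool_rot: [3.139, -0.005, 0.715]
contact_force: [0.4, 0.4, 0.1]
width: 0.0003
grasp_force: 0.0
```

>>> {"api": "drive_tool", "payload": {
  "steps": [
    [0, [0, 0, 0.05], [0, 0, 0]],
    [0, [0, 0, 0.1], [0, 0, 0]],
    [0, [0.02, 0.02, 0.15], [0, 0, 0]],
    [0, [0.02, 0.1, 0.15], [0, 0, 0]],
    [0, [0.02, 0.2, 0.15], [0, 0, 0]],
    [30, [0.02, 0.2, 0.15], [0, 0, 0]],
    [40, [0.02, 0.2, 0.15], [0, 0, 0]]
  ]
}}

```text
time: 4.92
position: [0.6154, 0.3019, 0.4311]
tool_rot: [3.141, -0.008, 0.719]
contact_force: [0.4, 0.2, 0.9]
width: 0.0233
grasp_force: 0.0
```

```bash
cat > hp.py <<'E'
from h import *
import sys
def look(tag,cx=.5474,cy=.0928):
    out=[]
    for n in('scene','top'):
        p,d=bot.camera(n); P=cloud(n,d)
        r=np.hypot(P[...,0]-cx,P[...,1]-cy)
        m=(r<.1)&(P[...,2]>.258)&(P[...,2]<.36); dk=m&(p.max(2)<60)
        print(n,m.sum(),dk.sum())
        if m.sum()>20:
            Q=P[m]; print(' hi mean',Q.mean(0)); 
            for a in np.arange(.258,.36,.01):
                k=(Q[:,2]>=a)&(Q[:,2]<a+.01)
                if k.sum()>2: print('  z%.3f n%d'%(a,k.sum()),Q[k].mean(0).round(4))
        a,b,c_,e=(120,225,230,350) if n=='scene' else (150,255,215,335)
        out.append(cv2.resize(p[a:b,c_:e,::-1],(400,350),interpolation=cv2.INTER_CUBIC))
    cv2.imwrite('pics/%s.png'%tag,np.hstack(out))
E
python3 -c "
from hp import *
look('k1')"
```

```text
scene 263 93
 hi mean [0.59073863 0.12178721 0.29231829]
  z0.258 n36 [0.6056 0.1329 0.2631]
  z0.268 n49 [0.6016 0.1326 0.2723]
  z0.278 n27 [0.5949 0.1266 0.2827]
  z0.288 n38 [0.5914 0.1208 0.2926]
  z0.298 n38 [0.586  0.1171 0.3027]
  z0.308 n39 [0.5798 0.1115 0.3127]
  z0.318 n35 [0.5741 0.1094 0.3225]
top 243 140
 hi mean [0.58203223 0.12362939 0.29923933]
  z0.258 n15 [0.5845 0.1329 0.2626]
  z0.268 n62 [0.5984 0.1363 0.2722]
  z0.278 n12 [0.5944 0.1343 0.2819]
  z0.288 n21 [0.5876 0.1298 0.294 ]
  z0.298 n21 [0.5836 0.1253 0.3033]
  z0.308 n30 [0.5749 0.1193 0.3138]
  z0.318 n77 [0.5681 0.1103 0.3235]
  z0.328 n5 [0.5698 0.1125 0.3292]
```

View pics/k1.png

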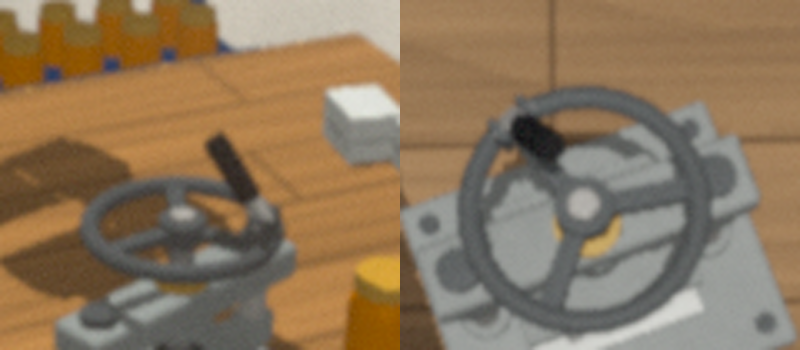

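>>> {"api": "drive_tool", "payload": {
  "steps": [
    [0, [-0.085, -0.261, 0], [0, 0, 0]],
    [0, [-0.085, -0.261, 0], [0, 0, 0]],
    [0, [-0.085, -0.261, 0], [0, 0, 0]],
    [0, [-0.085, -0.261, 0], [0, 0, 0]],
    [0, [-0.085, -0.261, 0], [0, 0, 0]],
    [0, [-0.085, -0.261, 0], [0, 0, 0]],
    [0, [-0.085, -0.261, 0], [0, 0, 0]]
  ]
}}

```text
time: 5.6
position: [0.5475, 0.0855, 0.4298]
tool_rot: [3.138, -0.004, 0.71]
contact_force: [-0.2, 0.7, 0.0]
width: -0.0001
grasp_force: 0.0
```

>>> {"api": "drive_tool", "payload": {
  "steps": [
    [0, [-0.0025, 0.006, -0.05], [0, 0, 0]],
    [0, [-0.0025, 0.006, -0.1], [0, 0, 0]],
    [0, [-0.0025, 0.006, -0.135], [0, 0, 0]],
    [0, [-0.0025, 0.006, -0.145], [0, 0, 0]],
    [0, [-0.0025, 0.006, -0.145], [0, 0, 0]]
  ]
}}

```text
time: 6.02
position: [0.5452, 0.094, 0.3091]
tool_rot: [-3.139, 0.002, 0.716]
contact_force: [0.3, -0.1, -0.1]
width: -0.0
grasp_force: 0.0
```

>>> {"api": "drive_tool", "payload": {
  "steps": [
    [0, [0.012, 0.009, 0], [0, 0, 0]],
    [0, [0.022, 0.017, 0], [0, 0, 0]],
    [0, [0.03, 0.024, 0], [0, 0, 0]],
    [0, [0.036, 0.029, 0], [0, 0, 0]],
    [0, [0.041, 0.033, 0], [0, 0, 0]],
    [0, [0.045, 0.036, 0], [0, 0, 0]],
    [0, [0.045, 0.036, 0], [0, 0, 0]]
  ]
}}

```text
time: 6.6
position: [0.5823, 0.1225, 0.3106]
tool_rot: [-3.141, -0.001, 0.716]
contact_force: [0.4, 1.0, 0.0]
width: 0.0003
grasp_force: 0.0
```

>>> {"api": "drive_tool", "payload": {
  "steps": [
    [0, [0.002, 0.0016, 0], [0, 0, 0]],
    [0, [0.003, 0.0025, 0], [0, 0, 0]],
    [0, [0.003, 0.0025, 0], [0, 0, 0]]
  ]
}}

```text
time: 6.85
position: [0.5841, 0.124, 0.3104]
tool_rot: [-3.141, 0.0, 0.715]
contact_force: [0.6, 0.0, -0.5]
width: -0.0
grasp_force: 0.0
```

>>> {"api": "drive_tool", "payload": {
  "steps": [
    [0, [0.002, 0.0016, 0], [0, 0, 0]],
    [0, [0.004, 0.0033, 0], [0, 0, 0]],
    [0, [0.004, 0.0033, 0], [0, 0, 0]]
  ]
}}

```text
time: 7.1
position: [0.5861, 0.1252, 0.3105]
tool_rot: [-3.141, 0.006, 0.715]
contact_force: [-7.1, -6.3, 2.9]
width: -0.0
grasp_force: 2.7
```

```bash
python3 -c "
from hp import *
look('k2'); o=bot.observe(); print(o['position'],o['contact_force'])"
```

```text
scene 477 228
 hi mean [0.60067493 0.12528619 0.31530606]
  z0.258 n31 [0.6063 0.1331 0.2627]
  z0.268 n38 [0.6053 0.1312 0.2719]
  z0.278 n23 [0.6042 0.1336 0.2827]
  z0.288 n34 [0.6007 0.129  0.2944]
  z0.298 n57 [0.5981 0.125  0.3035]
  z0.308 n59 [0.5992 0.1253 0.3132]
  z0.318 n59 [0.5991 0.1246 0.323 ]
  z0.328 n49 [0.6011 0.1292 0.3333]
  z0.338 n62 [0.5976 0.1212 0.3429]
  z0.348 n53 [0.6002 0.1162 0.3523]
  z0.358 n12 [0.608  0.1097 0.3593]
top 1 0
[0.58611943 0.12520263 0.31051723] [-7.51536293 -6.91701357  3.49296534]
```

View pics/k2.png

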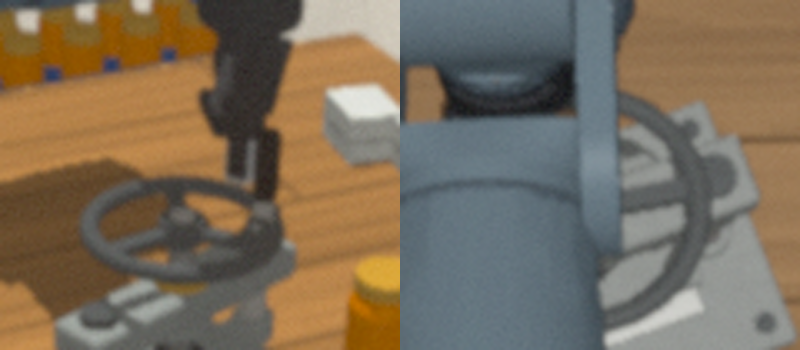

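>>> {"api": "drive_tool", "payload": {
  "steps": [
    [0, [-0.019, -0.0164, 0], [0, 0, 0]],
    [0, [-0.019, -0.0164, 0.05], [0, 0, 0]],
    [0, [-0.019, -0.0164, 0.1], [0, 0, 0]],
    [100, [-0.01, -0.009, 0.13], [0, 0, 0]],
    [100, [0.0132, 0.0115, 0.13], [0, 0, 0]],
    [100, [0.0132, 0.0115, 0.13], [0, 0, 0]],
    [100, [0.0132, 0.0115, 0.13], [0, 0, 0]],
    [100, [0.0132, 0.0115, 0.13], [0, 0, 0]]
  ]
}}

```text
time: 7.87
position: [0.5975, 0.1358, 0.4135]
tool_rot: [-3.14, 0.001, 0.715]
contact_force: [0.5, 0.1, 0.2]
width: 0.0604
grasp_force: 0.0
```

```bash
python3 -c "
from hp import *
look('k3'); o=bot.observe(); print(o['position'],o['contact_force'],o['width'])"
```

```text
scene 247 87
 hi mean [0.60473456 0.13269372 0.29965457]
  z0.258 n33 [0.6067 0.1313 0.2629]
  z0.268 n39 [0.6046 0.1329 0.2721]
  z0.278 n17 [0.6042 0.1324 0.2831]
  z0.288 n25 [0.6054 0.1323 0.2926]
  z0.298 n30 [0.6053 0.1331 0.3029]
  z0.308 n29 [0.605  0.133  0.3133]
  z0.318 n30 [0.6046 0.1324 0.3232]
  z0.328 n36 [0.6031 0.1333 0.3339]
  z0.338 n8 [0.6013 0.1349 0.3387]
top 5 0
[0.59735653 0.1355911  0.41368013] [0.22472926 0.43353184 0.63720678] 0.07444626293119506
```

>>> {"api": "drive_tool", "payload": {
  "steps": [
    [100, [0, 0, 0], [0, 0, 0]],
    [100, [0.0005, 0.0005, -0.05], [0, 0, 0]],
    [100, [0.0005, 0.0005, -0.1], [0, 0, 0]],
    [100, [0.0005, 0.0005, -0.136], [0, 0, 0]],
    [100, [0.0005, 0.0005, -0.136], [0, 0, 0]],
    [0, [0.0005, 0.0005, -0.136], [0, 0, 0]],
    [0, [0.0005, 0.0005, -0.136], [0, 0, 0]],
    [0, [0.0005, 0.0005, -0.136], [0, 0, 0]],
    [0, [0.0005, 0.0005, -0.136], [0, 0, 0]],
    [0, [0.0005, 0.0005, -0.136], [0, 0, 0]]
  ]
}}

```text
time: 8.8
position: [0.5991, 0.1363, 0.308]
tool_rot: [3.139, -0.003, 0.715]
contact_force: [0.4, 0.8, 0.7]
width: 0.0255
grasp_force: 0.0
```

```bash
cat > crank.py <<'E'
import sys, numpy as np
# args: start cw angle, end angle, step (deg); start phi 41; shifts relative to start angle
a0,a1,st=map(float,sys.argv[1:4]); ph=41.0; r=.066
def p(a):
    t=np.radians(ph-a); return np.array([r*np.cos(t),r*np.sin(t),-.024*a/360])
n=int(round((a1-a0)/st))
print([[0,[round(float(x),4) for x in (p(a0+st*i)-p(a0))/.8],[0,0,0]] for i in range(1,n+1)])
E
python3 -c "
from h import *
o=bot.observe(); print(o['position'],o['contact_force'],o['width'],o['grasp_force'],o['qpos'])"; python3 crank.py 0 40 8
```

```text
[0.59905963 0.13627896 0.30799035] [0.40040226 0.84576103 0.71380563] 0.025533863383097627 0.0 [3.93545963e-02 1.17491942e-01 1.59383234e+00 1.60816664e-05
 1.42678030e+00 8.94986648e-01]
[[0, [0.0069, -0.0092, -0.0007], [0, 0, 0]], [0, [0.0125, -0.0193, -0.0013], [0, 0, 0]], [0, [0.0166, -0.03, -0.002], [0, 0, 0]], [0, [0.0192, -0.0412, -0.0027], [0, 0, 0]], [0, [0.0202, -0.0527, -0.0033], [0, 0, 0]]]
```

>>> {"api": "drive_tool", "payload": {
  "steps": [
    [0, [0, 0, 0], [0, 0, 0]],
    [0, [0, 0, 0], [0, 0, 0]],
    [0, [0, 0, 0], [0, 0, 0]]
  ]
}}

```text
time: 9.05
position: [0.5991, 0.1361, 0.3077]
tool_rot: [3.139, -0.002, 0.715]
contact_force: [1.4, -1.9, 5.1]
width: 0.0177
grasp_force: 58.5
```

>>> {"api": "drive_tool", "payload": {
  "steps": [
    [0, [0.0069, -0.0092, -0.0007], [0, 0, 0]],
    [0, [0.0125, -0.0193, -0.0013], [0, 0, 0]],
    [0, [0.0166, -0.03, -0.002], [0, 0, 0]],
    [0, [0.0192, -0.0412, -0.0027], [0, 0, 0]],
    [0, [0.0202, -0.0527, -0.0033], [0, 0, 0]]
  ]
}}

```text
time: 9.47
position: [0.6148, 0.0944, 0.305]
tool_rot: [-3.141, -0.002, 0.716]
contact_force: [-3.5, 1.6, 7.6]
width: 0.0179
grasp_force: 59.3
```

```bash
python3 -c "
from h import *
o=bot.observe(); print(o['position'],o['contact_force'],o['width'],o['grasp_force'],o['qpos'])"; python3 crank.py 40 120 8;python3 crank.py 120 210 9; python3 crank.py 210 300 9
```

```text
[0.61476121 0.09435331 0.30502599] [-3.50792676  1.63400043  7.58783025] 0.01785953168737567 59.259012937545776 [-3.02916243e-02  1.38391021e-01  1.57626354e+00  1.40297946e-03
  1.42577301e+00  8.24734890e-01]
[[0, [-0.0006, -0.0115, -0.0007], [0, 0, 0]], [0, [-0.0028, -0.0228, -0.0013], [0, 0, 0]], [0, [-0.0065, -0.0337, -0.002], [0, 0, 0]], [0, [-0.0118, -0.0439, -0.0027], [0, 0, 0]], [0, [-0.0184, -0.0534, -0.0033], [0, 0, 0]], [0, [-0.0262, -0.0618, -0.004], [0, 0, 0]], [0, [-0.0352, -0.069, -0.0047], [0, 0, 0]], [0, [-0.045, -0.0749, -0.0053], [0, 0, 0]], [0, [-0.0556, -0.0794, -0.006], [0, 0, 0]], [0, [-0.0667, -0.0824, -0.0067], [0, 0, 0]]]
[[0, [-0.0129, -0.0015, -0.0007], [0, 0, 0]], [0, [-0.0258, -0.0009, -0.0015], [0, 0, 0]], [0, [-0.0385, 0.0017, -0.0022], [0, 0, 0]], [0, [-0.0506, 0.0062, -0.003], [0, 0, 0]], [0, [-0.0619, 0.0126, -0.0037], [0, 0, 0]], [0, [-0.072, 0.0206, -0.0045], [0, 0, 0]], [0, [-0.0808, 0.0302, -0.0053], [0, 0, 0]], [0, [-0.0879, 0.041, -0.006], [0, 0, 0]], [0, [-0.0933, 0.0528, -0.0067], [0, 0, 0]], [0, [-0.0967, 0.0652, -0.0075], [0, 0, 0]]]
[[0, [-0.0015, 0.0129, -0.0007], [0, 0, 0]], [0, [-0.0009, 0.0258, -0.0015], [0, 0, 0]], [0, [0.0017, 0.0385, -0.0022], [0, 0, 0]], [0, [0.0062, 0.0506, -0.003], [0, 0, 0]], [0, [0.0126, 0.0619, -0.0038], [0, 0, 0]], [0, [0.0206, 0.072, -0.0045], [0, 0, 0]], [0, [0.0302, 0.0808, -0.0053], [0, 0, 0]], [0, [0.041, 0.0879, -0.006], [0, 0, 0]], [0, [0.0528, 0.0933, -0.0067], [0, 0, 0]], [0, [0.0652, 0.0967, -0.0075], [0, 0, 0]]]
```

>>> {"api": "drive_tool", "payload": {
  "steps": [
    [0, [-0.0006, -0.0115, -0.0005], [0, 0, 0]],
    [0, [-0.0028, -0.0228, -0.001], [0, 0, 0]],
    [0, [-0.0065, -0.0337, -0.0015], [0, 0, 0]],
    [0, [-0.0118, -0.0439, -0.002], [0, 0, 0]],
    [0, [-0.0184, -0.0534, -0.0025], [0, 0, 0]],
    [0, [-0.0262, -0.0618, -0.003], [0, 0, 0]],
    [0, [-0.0352, -0.069, -0.0037], [0, 0, 0]],
    [0, [-0.045, -0.0749, -0.0043], [0, 0, 0]],
    [0, [-0.0556, -0.0794, -0.005], [0, 0, 0]],
    [0, [-0.0667, -0.0824, -0.0057], [0, 0, 0]]
  ]
}}

```text
time: 10.3
position: [0.5613, 0.0286, 0.2997]
tool_rot: [3.141, -0.003, 0.715]
contact_force: [1.3, 5.4, 5.8]
width: 0.0175
grasp_force: 59.0
```

>>> {"api": "drive_tool", "payload": {
  "steps": [
    [0, [-0.0129, -0.001, -0.0007], [0, 0, 0]],
    [0, [-0.0258, 0, -0.0015], [0, 0, 0]],
    [0, [-0.0385, 0.003, -0.0022], [0, 0, 0]],
    [0, [-0.0506, 0.0075, -0.003], [0, 0, 0]],
    [0, [-0.0619, 0.0136, -0.0037], [0, 0, 0]],
    [0, [-0.072, 0.0216, -0.0045], [0, 0, 0]],
    [0, [-0.0808, 0.031, -0.0053], [0, 0, 0]],
    [0, [-0.0879, 0.0415, -0.006], [0, 0, 0]],
    [0, [-0.0933, 0.053, -0.0067], [0, 0, 0]],
    [0, [-0.0967, 0.0652, -0.0075], [0, 0, 0]]
  ]
}}

```text
time: 11.13
position: [0.4839, 0.0802, 0.2938]
tool_rot: [3.139, -0.001, 0.715]
contact_force: [1.9, -1.6, 5.8]
width: 0.0174
grasp_force: 59.0
```

Run:
```python
from h import *
p,d=bot.camera('scene'); np.savez('pics/s5.npz',p=p,d=d)
z=np.load('pics/scene0.npz')
a=[cv2.resize(q[205:290,240:320,::-1],(400,425),interpolation=cv2.INTER_CUBIC) for q in (z['p'],p)]
cv2.imwrite('pics/m1.png',np.hstack(a))
```

```text
(no output)
```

View pics/m1.png

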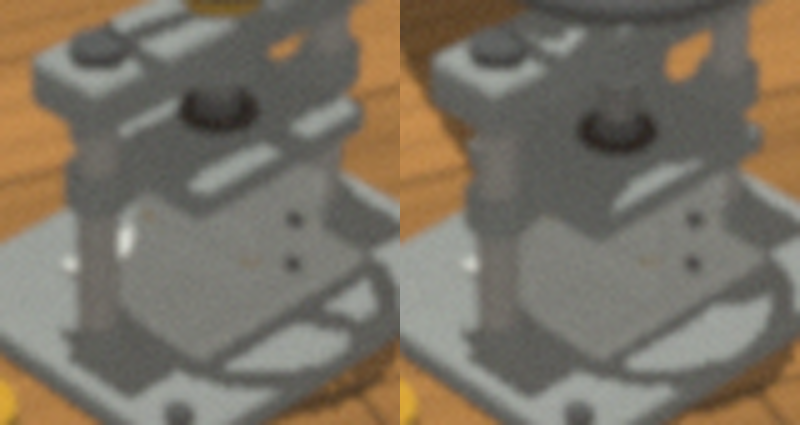

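```bash
python3 crank.py 210 258 8;python3 crank.py 258 300 6; python3 crank.py 300 336 6; python3 crank.py 336 372 6
```

```text
[[0, [-0.0014, 0.0114, -0.0007], [0, 0, 0]], [0, [-0.0012, 0.0229, -0.0013], [0, 0, 0]], [0, [0.0006, 0.0343, -0.002], [0, 0, 0]], [0, [0.004, 0.0453, -0.0027], [0, 0, 0]], [0, [0.0088, 0.0557, -0.0033], [0, 0, 0]], [0, [0.0151, 0.0654, -0.004], [0, 0, 0]]]
[[0, [0.0056, 0.0066, -0.0005], [0, 0, 0]], [0, [0.0118, 0.0126, -0.001], [0, 0, 0]], [0, [0.0186, 0.0179, -0.0015], [0, 0, 0]], [0, [0.0259, 0.0225, -0.002], [0, 0, 0]], [0, [0.0337, 0.0263, -0.0025], [0, 0, 0]], [0, [0.0418, 0.0292, -0.003], [0, 0, 0]], [0, [0.0501, 0.0313, -0.0035], [0, 0, 0]]]
[[0, [0.0086, 0.0012, -0.0005], [0, 0, 0]], [0, [0.0172, 0.0015, -0.001], [0, 0, 0]], [0, [0.0258, 0.0009, -0.0015], [0, 0, 0]], [0, [0.0343, -0.0006, -0.002], [0, 0, 0]], [0, [0.0426, -0.003, -0.0025], [0, 0, 0]], [0, [0.0506, -0.0062, -0.003], [0, 0, 0]]]
[[0, [0.0076, -0.0041, -0.0005], [0, 0, 0]], [0, [0.0148, -0.0089, -0.001], [0, 0, 0]], [0, [0.0214, -0.0144, -0.0015], [0, 0, 0]], [0, [0.0274, -0.0206, -0.002], [0, 0, 0]], [0, [0.0327, -0.0275, -0.0025], [0, 0, 0]], [0, [0.0373, -0.0348, -0.003], [0, 0, 0]]]
```

Run:
```python
from h import *
q=np.load('pics/s5.npz'); P=cloud('scene',q['d'])
for u in (276,282,288,294):
    print(u,[(v,*(P[v,u]*1000).round().astype(int)) for v in range(242,280,2)])
```

```text
276 [(242, np.int64(588), np.int64(55), np.int64(108)), (244, np.int64(597), np.int64(50), np.int64(109)), (246, np.int64(606), np.int64(46), np.int64(109)), (248, np.int64(607), np.int64(46), np.int64(104)), (250, np.int64(606), np.int64(47), np.int64(97)), (252, np.int64(555), np.int64(71), np.int64(49)), (254, np.int64(557), np.int64(70), np.int64(44)), (256, np.int64(555), np.int64(71), np.int64(36)), (258, np.int64(554), np.int64(72), np.int64(28)), (260, np.int64(557), np.int64(70), np.int64(24)), (262, np.int64(564), np.int64(67), np.int64(23)), (264, np.int64(576), np.int64(62), np.int64(25)), (266, np.int64(583), np.int64(58), np.int64(25)), (268, np.int64(591), np.int64(55), np.int64(24)), (270, np.int64(601), np.int64(50), np.int64(27)), (272, np.int64(605), np.int64(48), np.int64(24)), (274, np.int64(608), np.int64(47), np.int64(19)), (276, np.int64(615), np.int64(44), np.int64(18)), (278, np.int64(624), np.int64(40), np.int64(19))]
282 [(242, np.int64(594), np.int64(69), np.int64(108)), (244, np.int64(598), np.int64(67), np.int64(105)), (246, np.int64(609), np.int64(62),
[... 2044 characters left out ...]
.int64(589), np.int64(108), np.int64(61)), (254, np.int64(592), np.int64(107), np.int64(57)), (256, np.int64(591), np.int64(108), np.int64(49)), (258, np.int64(592), np.int64(107), np.int64(44)), (260, np.int64(591), np.int64(108), np.int64(36)), (262, np.int64(591), np.int64(109), np.int64(29)), (264, np.int64(595), np.int64(107), np.int64(25)), (266, np.int64(604), np.int64(103), np.int64(26)), (268, np.int64(598), np.int64(106), np.int64(14)), (270, np.int64(614), np.int64(97), np.int64(21)), (272, np.int64(620), np.int64(95), np.int64(19)), (274, np.int64(629), np.int64(90), np.int64(21)), (276, np.int64(633), np.int64(88), np.int64(18)), (278, np.int64(639), np.int64(85), np.int64(16))]
```

>>> {"api": "drive_tool", "payload": {
  "steps": [
    [0, [-0.0012, 0.0114, -0.0007], [0, 0, 0]],
    [0, [-0.001, 0.0229, -0.0013], [0, 0, 0]],
    [0, [0.0008, 0.0343, -0.002], [0, 0, 0]],
    [0, [0.0042, 0.0453, -0.0027], [0, 0, 0]],
    [0, [0.009, 0.0557, -0.0033], [0, 0, 0]],
    [0, [0.0151, 0.0654, -0.004], [0, 0, 0]]
  ]
}}

```text
time: 11.68
position: [0.4956, 0.133, 0.2906]
tool_rot: [3.141, 0.0, 0.715]
contact_force: [-1.3, -1.3, 7.6]
width: 0.0174
grasp_force: 59.4
```

>>> {"api": "drive_tool", "payload": {
  "steps": [
    [0, [0.0056, 0.0066, -0.0005], [0, 0, 0]],
    [0, [0.0118, 0.0126, -0.001], [0, 0, 0]],
    [0, [0.0186, 0.0179, -0.0015], [0, 0, 0]],
    [0, [0.0259, 0.0225, -0.002], [0, 0, 0]],
    [0, [0.0337, 0.0263, -0.0025], [0, 0, 0]],
    [0, [0.0418, 0.0292, -0.003], [0, 0, 0]],
    [0, [0.0501, 0.0313, -0.0035], [0, 0, 0]]
  ]
}}

```text
time: 12.27
position: [0.5358, 0.1583, 0.2877]
tool_rot: [-3.141, -0.001, 0.716]
contact_force: [-2.3, 0.5, 7.5]
width: 0.0175
grasp_force: 59.4
```

>>> {"api": "drive_tool", "payload": {
  "steps": [
    [0, [0.0086, 0.0012, -0.0004], [0, 0, 0]],
    [0, [0.0172, 0.0015, -0.0008], [0, 0, 0]],
    [0, [0.0258, 0.0009, -0.0012], [0, 0, 0]],
    [0, [0.0343, -0.0006, -0.0016], [0, 0, 0]],
    [0, [0.0426, -0.003, -0.002], [0, 0, 0]],
    [0, [0.0506, -0.0062, -0.0025], [0, 0, 0]]
  ]
}}

```text
time: 12.77
position: [0.5763, 0.1534, 0.2854]
tool_rot: [-3.141, -0.001, 0.716]
contact_force: [-1.4, 2.1, 6.2]
width: 0.0172
grasp_force: 59.3
```

```bash
for a in 336 354 372 384 396 408 420 432 444 456 468; do echo $a; python3 crank.py $a $((a+18)) 6;done
```

```text
336
[[0, [0.0076, -0.0041, -0.0005], [0, 0, 0]], [0, [0.0148, -0.0089, -0.001], [0, 0, 0]], [0, [0.0214, -0.0144, -0.0015], [0, 0, 0]]]
354
[[0, [0.006, -0.0062, -0.0005], [0, 0, 0]], [0, [0.0113, -0.013, -0.001], [0, 0, 0]], [0, [0.0159, -0.0203, -0.0015], [0, 0, 0]]]
372
[[0, [0.0038, -0.0078, -0.0005], [0, 0, 0]], [0, [0.0067, -0.0159, -0.001], [0, 0, 0]], [0, [0.0088, -0.0243, -0.0015], [0, 0, 0]]]
384
[[0, [0.0021, -0.0084, -0.0005], [0, 0, 0]], [0, [0.0033, -0.0169, -0.001], [0, 0, 0]], [0, [0.0036, -0.0256, -0.0015], [0, 0, 0]]]
396
[[0, [0.0003, -0.0086, -0.0005], [0, 0, 0]], [0, [-0.0003, -0.0172, -0.001], [0, 0, 0]], [0, [-0.0018, -0.0257, -0.0015], [0, 0, 0]]]
408
[[0, [-0.0015, -0.0085, -0.0005], [0, 0, 0]], [0, [-0.0039, -0.0168, -0.001], [0, 0, 0]], [0, [-0.0071, -0.0248, -0.0015], [0, 0, 0]]]
420
[[0, [-0.0032, -0.008, -0.0005], [0, 0, 0]], [0, [-0.0073, -0.0156, -0.001], [0, 0, 0]], [0, [-0.0121, -0.0228, -0.0015], [0, 0, 0]]]
432
[[0, [-0.0048, -0.0072, -0.0005], [0, 0, 0]], [0, [-0.0104, -0.0138, -0.001], [0, 0, 0]], [0, [-0.0166, -0.0198, -0.0015], [0, 0, 0]]]
444
[[0, [-0.0062, -0.006, -0.0005], [0, 0, 0]], [0, [-0.013, -0.0113, -0.001], [0, 0, 0]], [0, [-0.0203, -0.0159, -0.0015], [0, 0, 0]]]
456
[[0, [-0.0073, -0.0046, -0.0005], [0, 0, 0]], [0, [-0.0151, -0.0084, -0.001], [0, 0, 0]], [0, [-0.0232, -0.0113, -0.0015], [0, 0, 0]]]
468
[[0, [-0.0081, -0.003, -0.0005], [0, 0, 0]], [0, [-0.0165, -0.005, -0.001], [0, 0, 0]], [0, [-0.025, -0.0062, -0.0015], [0, 0, 0]]]
```

>>> {"api": "drive_tool", "payload": {
  "steps": [
    [0, [0.0076, -0.0041, -0.0004], [0, 0, 0]],
    [0, [0.0148, -0.0089, -0.0008], [0, 0, 0]],
    [0, [0.0214, -0.0144, -0.0012], [0, 0, 0]]
  ]
}}

```text
time: 13.02
position: [0.5936, 0.1418, 0.2842]
tool_rot: [-3.141, -0.001, 0.716]
contact_force: [-0.0, 2.8, 4.2]
width: 0.0175
grasp_force: 59.3
```

>>> {"api": "drive_tool", "payload": {
  "steps": [
    [0, [0.006, -0.0062, -0.0005], [0, 0, 0]],
    [0, [0.0113, -0.013, -0.001], [0, 0, 0]],
    [0, [0.0159, -0.0203, -0.0015], [0, 0, 0]]
  ]
}}

```text
time: 13.27
position: [0.6067, 0.1249, 0.2829]
tool_rot: [3.141, -0.001, 0.715]
contact_force: [0.0, 2.3, 4.9]
width: 0.0176
grasp_force: 59.3
```

>>> {"api": "drive_tool", "payload": {
  "steps": [
    [0, [0.0038, -0.0078, -0.0005], [0, 0, 0]],
    [0, [0.0067, -0.0159, -0.001], [0, 0, 0]]
  ]
}}

```text
time: 13.43
position: [0.6119, 0.1121, 0.2821]
tool_rot: [-3.142, -0.001, 0.715]
contact_force: [0.4, 3.6, 4.9]
width: 0.0175
grasp_force: 59.3
```

>>> {"api": "drive_tool", "payload": {
  "steps": [
    [0, [0.0021, -0.0084, -0.0005], [0, 0, 0]],
    [0, [0.0033, -0.0169, -0.001], [0, 0, 0]]
  ]
}}

```text
time: 13.6
position: [0.6144, 0.0994, 0.2814]
tool_rot: [-3.14, -0.002, 0.715]
contact_force: [-1.0, 7.4, 6.6]
width: 0.0178
grasp_force: 59.3
```

>>> {"api": "drive_tool", "payload": {
  "steps": [
    [0, [-0.0002, 0.0015, 0], [0, 0, 0]]
  ]
}}

```text
time: 13.68
position: [0.6144, 0.0987, 0.2814]
tool_rot: [3.14, -0.0, 0.714]
contact_force: [-0.3, -0.6, 5.1]
width: 0.0179
grasp_force: 59.2
```

>>> {"api": "drive_tool", "payload": {
  "steps": [
    [0, [0, -0.0005, 0], [0, 0, 0]],
    [0, [0, -0.001, 0], [0, 0, 0]],
    [0, [0, -0.001, 0], [0, 0, 0]]
  ]
}}

```text
time: 13.93
position: [0.6144, 0.0988, 0.2814]
tool_rot: [3.141, -0.001, 0.715]
contact_force: [1.4, 1.5, 5.4]
width: 0.0179
grasp_force: 59.3
```

```bash
python3 -c "
from h import *
for i in range(3):
    o=bot.observe(); print(o['time'],o['position'],o['contact_force']); 
bot.camera('scene'); o=bot.observe(); print(o['time'],o['position'],o['contact_force'],o['torque'])"
```

```text
13.9333 [0.61438969 0.09882034 0.28138674] [1.36454881 1.4723746  5.36363787]
13.9333 [0.61438969 0.09882034 0.28138674] [1.36454881 1.4723746  5.36363787]
13.9333 [0.61438969 0.09882034 0.28138674] [1.36454881 1.4723746  5.36363787]
13.9833 [0.61436398 0.09882166 0.28133432] [0.08115528 1.01794096 4.9196848 ] [ 0.26719362 -0.14535684 -0.0223804 ]
```

>>> {"api": "drive_tool", "payload": {
  "steps": [
    [0, [0, -0.0005, 0], [0, 0, 0]],
    [0, [0, -0.001, 0], [0, 0, 0]],
    [0, [0, -0.001, 0], [0, 0, 0]]
  ]
}}

```text
time: 14.23
position: [0.6143, 0.0987, 0.2813]
tool_rot: [-3.141, -0.002, 0.715]
contact_force: [1.4, 4.1, 6.2]
width: 0.0176
grasp_force: 59.3
```

>>> {"api": "drive_tool", "payload": {
  "steps": [
    [0, [0, -0.0004, 0], [0, 0, 0]],
    [0, [0, -0.0004, 0], [0, 0, 0]],
    [0, [0, -0.0004, 0], [0, 0, 0]]
  ]
}}

```text
time: 14.48
position: [0.6143, 0.0986, 0.2813]
tool_rot: [-3.141, -0.002, 0.715]
contact_force: [0.5, 4.5, 4.9]
width: 0.0174
grasp_force: 59.3
```

>>> {"api": "drive_tool", "payload": {
  "steps": [
    [0, [-0.0003, 0.0019, 0], [0, 0, 0]],
    [0, [-0.0003, 0.0019, 0], [0, 0, 0]],
    [100, [-0.0003, 0.0019, 0], [0, 0, 0]],
    [100, [-0.0003, 0.0019, 0], [0, 0, 0]],
    [100, [-0.0003, 0.0019, 0], [0, 0, 0]],
    [100, [-0.0003, 0.0019, 0], [0, 0, 0]],
    [100, [-0.0003, 0.0019, 0.03], [0, 0, 0]],
    [100, [-0.0003, 0.0019, 0.08], [0, 0, 0]],
    [100, [-0.0003, 0.0019, 0.12], [0, 0, 0]],
    [100, [-0.0003, 0.0019, 0.12], [0, 0, 0]]
  ]
}}

```text
time: 15.32
position: [0.616, 0.0994, 0.3854]
tool_rot: [3.133, -0.009, 0.715]
contact_force: [0.3, -0.6, 1.2]
width: 0.0853
grasp_force: 0.0
```

```bash
python3 -c "
from hp import *
look('k4'); o=bot.observe(); print(o['time'],o['position'],o['contact_force'],o['width'])"
```

```text
scene 167 115
 hi mean [0.61953503 0.09633997 0.28855213]
  z0.258 n22 [0.6199 0.0961 0.2624]
  z0.268 n30 [0.6202 0.096  0.2728]
  z0.278 n29 [0.6207 0.0967 0.2835]
  z0.288 n28 [0.6202 0.0956 0.2934]
  z0.298 n29 [0.6205 0.0953 0.3034]
  z0.308 n29 [0.6159 0.0983 0.3103]
top 0 0
15.4167 [0.61422464 0.09943522 0.37847722] [ 0.62397069 -0.58178356 -0.48655114] 0.08537837777834059
```

View pics/k4.png

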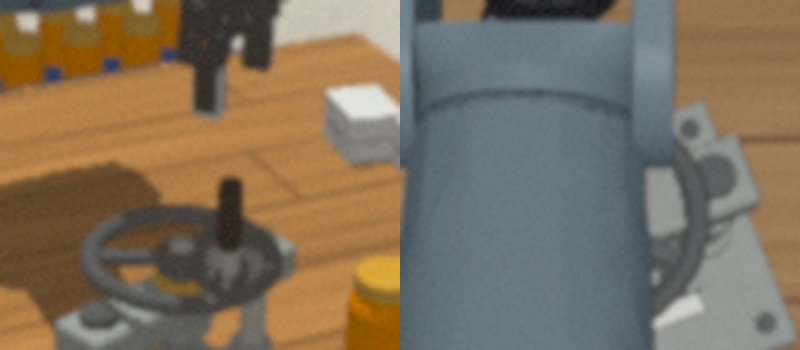

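>>> {"api": "drive_tool", "payload": {
  "steps": [
    [0, [0.031, 0.003, 0], [0, 0, -0.59]],
    [0, [0.031, 0.003, 0], [0, 0, -0.59]],
    [0, [0.031, 0.003, 0], [0, 0, -0.59]],
    [0, [0.031, 0.003, 0], [0, 0, -0.59]],
    [0, [0.031, 0.003, 0], [0, 0, -0.59]],
    [0, [0.031, 0.003, 0], [0, 0, -0.59]],
    [0, [0.031, 0.003, 0], [0, 0, -0.59]],
    [0, [0.031, 0.003, -0.04], [0, 0, -0.59]],
    [0, [0.031, 0.003, -0.08], [0, 0, -0.59]],
    [0, [0.031, 0.003, -0.09], [0, 0, -0.59]]
  ]
}}

```text
time: 16.25
position: [0.6361, 0.1019, 0.2981]
tool_rot: [-3.14, 0.01, 0.1]
contact_force: [1.2, -0.5, -0.9]
width: 0.0002
grasp_force: 0.7
```

>>> {"api": "drive_tool", "payload": {
  "steps": [
    [0, [0, 0, 0], [0, 0, 0]],
    [0, [0, 0, 0], [0, 0, 0]]
  ]
}}

```text
time: 16.42
position: [0.6386, 0.1019, 0.3051]
tool_rot: [-3.142, 0.001, 0.098]
contact_force: [0.5, 0.0, 0.2]
width: -0.0001
grasp_force: 0.0
```

>>> {"api": "drive_tool", "payload": {
  "steps": [
    [0, [-0.0091, -0.0009, 0.0011], [0, 0, 0]],
    [0, [-0.018, -0.0017, 0.0018], [0, 0, 0]],
    [0, [-0.0256, -0.0025, 0.0021], [0, 0, 0]],
    [0, [-0.034, -0.0033, 0.0005], [0, 0, 0]],
    [0, [-0.0418, -0.004, -0.0014], [0, 0, 0]],
    [0, [-0.05, -0.0048, -0.005], [0, 0, 0]],
    [0, [-0.0565, -0.0055, -0.0088], [0, 0, 0]],
    [0, [-0.063, -0.0061, -0.014], [0, 0, 0]],
    [0, [-0.0689, -0.0067, -0.02], [0, 0, 0]]
  ]
}}

```text
time: 17.17
position: [0.5829, 0.0966, 0.2886]
tool_rot: [-3.141, -0.0, 0.097]
contact_force: [0.4, 0.5, 0.5]
width: -0.0001
grasp_force: 0.6
```

Continue down to flat, from the 30° pose.

>>> {"api": "drive_tool", "payload": {
  "steps": [
    [0, [-0.005, -0.0004, -0.007], [0, 0, 0]],
    [0, [-0.009, -0.0008, -0.0138], [0, 0, 0]],
    [0, [-0.012, -0.0011, -0.021], [0, 0, 0]],
    [0, [-0.0142, -0.0013, -0.028], [0, 0, 0]],
    [0, [-0.0142, -0.0013, -0.0295], [0, 0, 0]],
    [0, [-0.0142, -0.0013, -0.0295], [0, 0, 0]]
  ]
}}

```text
time: 17.67
position: [0.5718, 0.0955, 0.2652]
tool_rot: [-3.142, 0.001, 0.097]
contact_force: [-2.1, -0.9, 2.4]
width: 0.0003
grasp_force: 1.2
```

>>> {"api": "drive_tool", "payload": {
  "steps": [
    [0, [0, 0, -0.0015], [0, 0, 0]],
    [0, [0, 0, -0.0025], [0, 0, 0]],
    [0, [0, 0, -0.0025], [0, 0, 0]]
  ]
}}

```text
time: 17.92
position: [0.5718, 0.0955, 0.2647]
tool_rot: [3.141, 0.001, 0.097]
contact_force: [-5.1, -0.8, 8.6]
width: 0.0002
grasp_force: 4.5
```

>>> {"api": "drive_tool", "payload": {
  "steps": [
    [0, [0, 0, 0.03], [0, 0, 0]],
    [0, [0, 0, 0.08], [0, 0, 0]],
    [0, [0, 0, 0.13], [0, 0, 0]],
    [0, [0, 0.05, 0.18], [0, 0, 0]],
    [0, [0, 0.1, 0.2], [0, 0, 0]],
    [0, [0, 0.15, 0.2], [0, 0, 0]],
    [0, [0, 0.2, 0.2], [0, 0, 0]],
    [0, [0, 0.25, 0.2], [0, 0, 0]],
    [0, [0, 0.25, 0.2], [0, 0, 0]],
    [0, [0, 0.25, 0.2], [0, 0, 0]]
  ]
}}

```text
time: 18.75
position: [0.5715, 0.2981, 0.4219]
tool_rot: [3.141, 0.002, 0.101]
contact_force: [-0.8, -0.2, -0.4]
width: -0.0
grasp_force: 0.0
```

Run:
```python
from h import *
o=bot.observe(); print(o['time'],o['position'],o['contact_force'])
out=[]
for n in('scene','top'):
    p,d=bot.camera(n); P=cloud(n,d); r=np.hypot(P[...,0]-.5474,P[...,1]-.0928)
    m=(r<.1)&(P[...,2]>.231)&(P[...,2]<.36); Q=P[m]; rr=Q[:,:2]-[.5474,.0928]
    e=rr@[.995,.096]; print(n,m.sum(),Q[:,2].max())
    for a in np.arange(-.02,.08,.015):
        k=(e>=a)&(e<a+.015)
        if k.sum()>3: print(' e%.3f n%d z med %.4f lat %.4f'%(a,k.sum(),np.median(Q[k,2]),np.median(rr[k]@[-.096,.995])))
    b=(190,290,220,320) if n=='scene' else (160,260,220,320)
    if n=='scene':
        for u in(276,282,288): print(u,[(v,int(P[v,u,2]*1000)) for v in range(244,264,2)])
    out.append(cv2.resize(p[b[0]-30*(n=='scene'):b[1]-30*(n=='scene')+0,b[2]:b[3],::-1],(400,400),interpolation=cv2.INTER_CUBIC))
cv2.imwrite('pics/f.png',np.hstack(out))
```

```text
18.75 [0.57146454 0.29805472 0.42189016] [-0.76671565 -0.19936307 -0.36032389]
scene 213 0.25095233505356174
 e-0.005 n23 z med 0.2454 lat -0.0060
 e0.010 n33 z med 0.2463 lat -0.0063
 e0.025 n28 z med 0.2460 lat -0.0073
 e0.040 n33 z med 0.2446 lat -0.0043
 e0.055 n41 z med 0.2441 lat -0.0032
 e0.070 n55 z med 0.2411 lat -0.0017
276 [(244, 95), (246, 95), (248, 97), (250, 94), (252, 93), (254, 83), (256, 39), (258, 31), (260, 23), (262, 23)]
282 [(244, 98), (246, 96), (248, 94), (250, 94), (252, 93), (254, 83), (256, 45), (258, 39), (260, 35), (262, 25)]Traceback (most recent call last):
  File "<stdin>", line 13, in <module>
ValueError: cannot convert float NaN to integer
```

Run:
```python
from h import *
p,d=bot.camera('top'); P=cloud('top',d); rr=P[...,:2]-[.5474,.0928]; r=np.hypot(rr[...,0],rr[...,1])
m=(r<.1)&(P[...,2]>.234)&(P[...,2]<.3); Q=P[m]; v=rr[m]; print(m.sum(),np.percentile(Q[:,2],[5,50,95]))
k=np.hypot(*v.T)>.05; print(v[k].mean(0),np.degrees(np.arctan2(*v[k].mean(0)[::-1]))); s=np.linalg.svd(v-v.mean(0),full_matrices=False)[2][0]; print(np.degrees(np.arctan(s[1]/s[0])))
```

```text
362 [0.24085578 0.24620806 0.25032505]
[0.06229268 0.0053851 ] 4.940838635719031
4.867303664776696
```

```bash
python3 -c "
from plant import bot
print(bot.hand_in())"
```

```text
the job is handed in; nothing more can be done
None
```

The job is handed in at about 19 s of the 72 s limit, but `hand_in()` returned no verdict: the handle was swung upright, the wheel cranked about 396° clockwise until snug (a brief 7.4 N peak, under the 8 N forced limit, then held at 4.5 N), and the handle folded back level, with the wheel still at its tightened angle and the arm clear; I did not re-measure the mould, jars or candle at the end.

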